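Clamp the fan ribs: swing the strap over and press the cam lever down

ROBOT

A 6-joint arm with a two-finger parallel gripper is mounted at the origin on the work surface. World frame = base frame: x ahead of the robot, y to its left, z up, the work surface at z = 0. Lengths are in mm, angles in rad, forces in N, time in s.
With the tool pointing down it reaches from about 250 to 775 mm from the base axis. Payload 8.9 kg.
Tool frame: the origin (TCP) lies at the very end of the fingers, on their centre line; the grasp point (between the pads) lies 19 mm behind it (r.grip_point_offset is the distance from the TCP to the grasp point, in mm); y points along the fingers, x is the direction in which the jaws open and shut, and the axes are right-handed (so a half turn about y gives the same grasp; the last joint's range is limited). The gripper opens to 85 mm and grips with 20 to 120 N. Pads are 22 mm wide; open, the fingers measure 114 mm over their backs; the gripper's body (76 mm by 85 mm) begins 54 mm behind the grasp point. The pads swing forward as they close: fully open they stand 13 mm farther back than shut.
Start: joints at [1.123, 0.291, -0.153, 1.127, 0, 1.431], TCP at [159.55, 500.168, 231.305] pointing down, gripper open.
Joint ranges: [-2.52, 2.52], [-0.91, 1.74], [-1.3, 1.37], [-1.96, 2.02], [-1.52, 1.47], [-3.14, 3.14]. Speed limits (rad/s): [2.22, 2.22, 2.79, 3.14, 3.14, 3.14].

INTERFACE

Orientations are given as a unit quaternion [x, y, z, w].
In Python, from cell import monitor, capture, camera_params, ticket, r gives the robot as it stands.
- The arm moves only by the tool drive_tool, never from a script. Its argument "increments" is a list of rows, each a list of 3 entries, a list of its own where there are three numbers: the shift along the world's x, y, z in cm, then the turn, a rotation vector about the world's x, y, z in degrees, then the finger opening in cm, from 0 to 8.54. In form: [[[x, y, z], [ax, ay, az], grip], ...]. A call has 1 to 5 rows; each row is the pose to reach, as a shift and turn from the pose measured when the call began; what a row does not reach only later rows make up. A row lasts 1/8 s, in which the tool goes at most 62.5 mm and 10.7 degrees, less where a joint would pass 70% of its speed; a pose out of reach is approached as far as the arm can. A call with a gripper value outside its range is refused whole. The fingers move at their own pace and stop on an object; "squeeze" is the grip in N (left out, the last holds). Time passes only in rows, so rows that repeat a pose let the fingers close. It gives the time, the measured TCP pose, the force and the opening at its end, in the units of the state.
- monitor.state(): the state, without advancing time (a new reading comes with each control period).
- capture(name): name is "scene" or "top"; returns the picture (420x560x3 uint8, red, green, blue); there is no depth.
- camera_params(name): a dict with "fx", "fy", "cx", "cy" (pixels), "R" (3x3) and "t" (3): a world point X has camera coordinates R X + t. Camera axes: x right, y down, z forward; pixel columns grow to the right and rows downward; lengths in mm; the calibration is good to about 2 mm. A picture is of the moment at which its call begins. camera_params takes no time and is no camera call.
- ticket.close_job(): hands the job in, once; it reports no verdict.
The state is a dict: "time": time; "joint_pos": joint angles; "joint_velocities": joint speeds; "joint_torque": joint torques, N m; "eef_pos": TCP position; "tool_rot": TCP orientation; "wrist_force": force on the tool from outside, world axes, zero at the start; "moment": the same for the moment, N m; "finger_gap": finger opening in mm.
Only numpy, scipy, OpenCV 4.12 (cv2) and the standard library are available. Lean on these libraries where they do the work, as an engineer would, in place of code of your own. Each camera call takes 0.05 s, during which the arm holds its last target.

TASK

Clamp the block of fan ribs in the wooden jig, working the clamp with the fingers only. Push the dark steel clamp strap round over the ribs with the outside of a finger until it meets its stop pin, and only then push the red cam lever fully down, so that the rubber foot presses on the ribs; then move clear. Pick nothing up: leave the ribs, glue jar, paper tube and folded fan lying and standing where they are.

Things in the scene. Friction and masses are not known exactly. Their poses are not given: they have to be found in the camera images.
- jig: fixed light-wood board 270 (x) x 260 (y) x 18 mm on the table; origin: centre of its underside. On it (board frame, mm): a trough of two dark fences, tops 32 above the table, along x at y 39.5 and 80.5, holding the ribs; the clamp post at x 0, y -60 on a dark steel plate; a steel stop pin 10 in diameter at x 17, y 5, rising 91 above the table, which stops the strap over the ribs
- strap_swing (a joint): turn of the clamp strap about the vertical post, rad. 0: against its stop pin, pointing along the board's +y, square across the ribs; positive is counter-clockwise from above: at 1.57 it points along the board's -x. Starts open, 1.05 to 1.7. Friction about 0.12 N m (1 to 1.5 N at its end); stays where it is left. The lever turns round with it
- strap_nose (a point): round free end of the strap, at mid-thickness, 147 mm from the post axis, 84 mm above the table while the lever is up. The strap is a dark flat steel bar 24 wide and 10 thick, underside 79 and top 89 mm above the table with the lever at 0; it reaches 30 mm behind the post
- foot: black rubber pressure foot 20 mm in diameter on a steel neck under the strap, 120 mm from the post axis; origin: centre of its underside, 57.5 mm above the table with the lever at 0, then 3.5 mm above the ribs when the strap is over them. It is sprung (3 N per mm) and presses on the ribs with about 7 N when the lever is fully down
- cam_lever (a joint): turn of the cam lever about its level pin on top of the post, rad. 0: raised, 80 degrees above level, leaning away from the strap's nose; 1.40: fully down, level, pointing from the post directly away from the nose (board's -y when the strap is over the ribs). Starts 0 to 0.3. Friction about 0.25 N m (3 N at 85 mm); stays where it is left. Pressing it lowers the strap 6 mm
- cam_pivot (a point): the lever's pin, on the post axis, 102 mm above the table; steel cam discs 27 mm in diameter on either side of the post
- lever_tip (a point): end of the lever, 100 mm from its pin, on its centre line; the outer 58 mm are a red grip 18 mm in diameter, the rest a steel rod 10 mm in diameter
- rib_block: loose block of stacked light-wood fan ribs on two brass pins, lying in the trough along the board's x; 36 high, its top 54 mm above the table; wide part 28 wide from x -60 to +100, narrow part 18 wide from x -60 to -119; origin: on its underside; its x axis along its length; 0.13 kg. To be left lying
- glue_jar: loose amber glass jar with white cap, 60 in diameter, 75 mm high; origin: centre of its underside. Bystander
- paper_tube: loose closed cardboard tube standing upright, 58 in diameter, 130 mm high; origin: centre of its underside. Bystander
- folded_fan: loose closed folding fan lying flat, dark guards and cream paper, 200 long (along its x, from -90 to +110) x 26 x 22 mm high; origin: on its underside. Bystander
There are look-alikes about, which are no part of the job. Of the things that look like the rib_block, the largest one is meant.

How it is judged:
By the outcome, as a careful person would: the job done as asked, in the order asked, and still so for the second after the job is handed in, with the robot touching nothing.
It also fails if it takes over 48 s, if anything falls off the work surface, if the arm or the gripper's body presses on something with over 40 N, if the wrist force passes 120 N, or if a joint passes its speed limit or range.

## Working session

There is one attempt and no reset: what is moved stays moved. The work goes in short steps, Python scripts to look and compute and a tool call to move; the robot and the scene stay as the last step left them, time stands still between calls to the robot, and variables do not carry over. Pictures are saved under pics/ and viewed, and the job is handed in when it is done.

Besides the shell and the picture viewer there is one more tool, called as name(argument=value, ...), one argument or row to a line, values as JSON. drive_tool: Moves the arm, as the interface text tells. Its arguments: {"type":"object","properties":{"increments":{"type":"array","items":{"type":"array"}},"squeeze":{"type":"number"}},"required":["increments"]}

```bash
mkdir -p pics; ls; python3 - <<'E'
from cell import monitor, capture, camera_params, ticket, r
import cv2
print(monitor.state())
for n in ("scene","top"):
    im=capture(n); cv2.imwrite(f"pics/{n}0.png",im[:,:,::-1]); p=camera_params(n); print(n,p)
E
```

```text
pics
{'time': 0.0, 'joint_pos': array([ 1.12270151e+00,  2.91268452e-01, -1.54104823e-01,  1.12669834e+00,
       -1.11495754e-05,  1.43150354e+00]), 'joint_velocities': array([ 9.91689246e-04, -9.74294529e-04,  6.41031738e-05, -4.51952695e-04,
        4.47010555e-05,  1.95035952e-03]), 'joint_torque': array([-5.60754888e-04, -5.37139392e+01,  3.31368935e+01,  1.59845460e-02,
       -8.79294862e-05, -5.22075226e-06]), 'eef_pos': array([159.36648002, 499.77994441, 230.74647275]), 'tool_rot': array([ 0.57116228,  0.41676209, -0.4175533 , -0.57072958]), 'wrist_force': array([-0.47442458, -0.59179144,  0.14582957]), 'moment': array([-0.06485041,  0.0440053 , -0.03034989]), 'finger_gap': 85.34898787033593}
scene {'fx': 400.3371079475301, 'fy': 400.3371079475301, 'cx': 273.8311691844401, 'cy': 214.86698289652014, 'R': array([[ 0.85038505,  0.52595896,  0.01457528],
       [ 0.38945511, -0.61057219, -0.68958417],
       [-0.35379371,  0.59208848, -0.72405886]]), 't': array([-488.0747771 , -109.96340352, 1021.54164748])}
top {'fx': 492.2262122805754, 'fy': 492.2262122805754, 'cx': 272.9408260343715, 'cy': 202.16868286606595, 'R': array([[-0.00772747, -0.99981407,  0.01766658],
       [-0.98277087,  0.00433076, -0.18477732],
       [ 0.18466645, -0.01879006, -0.98262161]]), 't': array([  51.54184405,  596.6576982 , 1191.93145647])}
```

View pics/scene0.png

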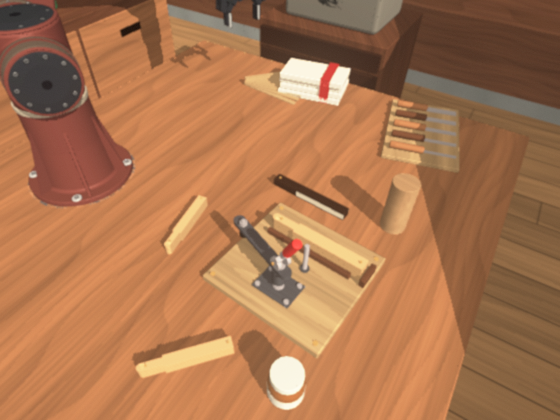

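View pics/top0.png

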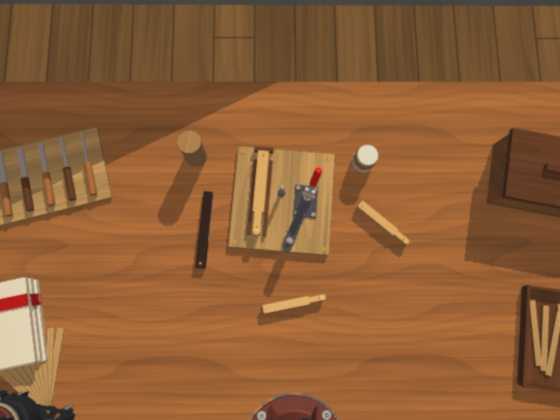

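```bash
python3 - <<'E'
import cv2
a=cv2.imread("pics/top0.png")[130:270,215:395]; cv2.imwrite("pics/tc.png",cv2.resize(a,None,fx=4.4,fy=4.2,interpolation=3)[:600,:800])
a=cv2.imread("pics/scene0.png")[190:350,200:390]; cv2.imwrite("pics/sc.png",cv2.resize(a,None,fx=3.75,fy=3.75,interpolation=3))
E
```

```text
(no output)
```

View pics/tc.png

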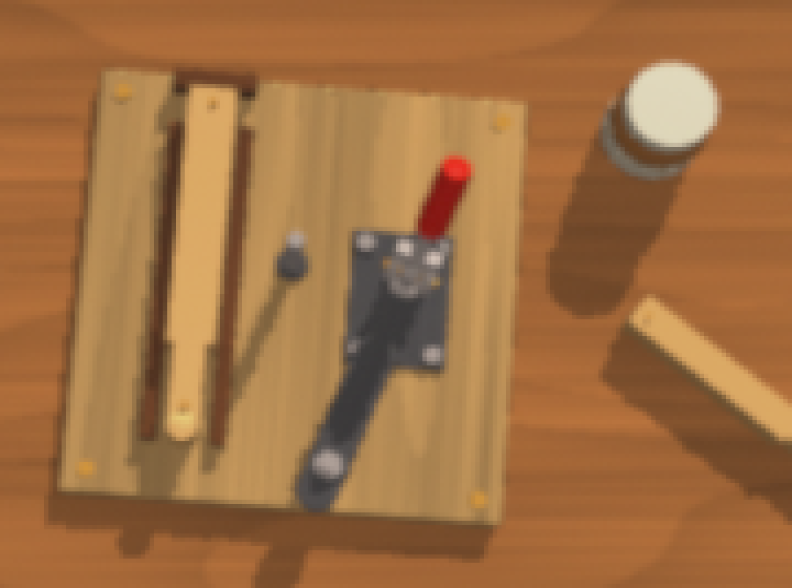

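View pics/sc.png

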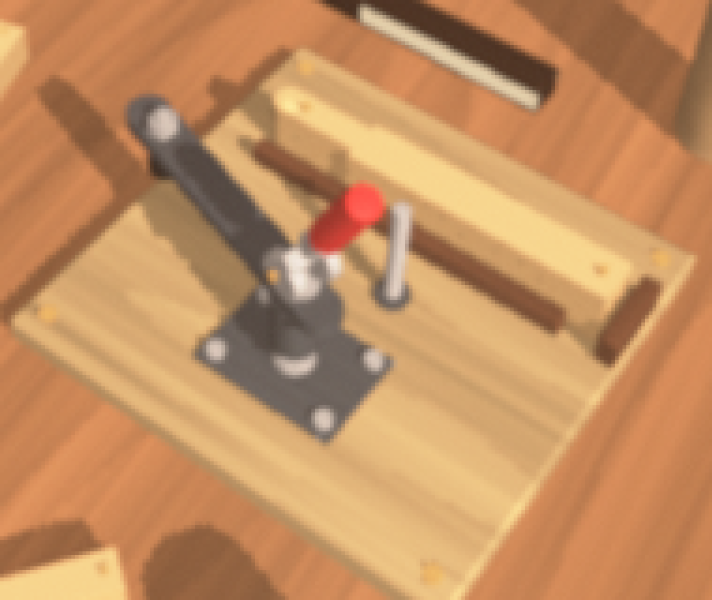

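```bash
cat > h.py <<'E'
import numpy as np, cv2
from cell import camera_params
def ray(n,u,v):
    p=camera_params(n);R=np.array(p['R']);t=np.array(p['t'])
    d=R.T@np.array([(u-p['cx'])/p['fx'],(v-p['cy'])/p['fy'],1]); return -R.T@t,d
def onz(n,u,v,z):
    c,d=ray(n,u,v); return c+d*(z-c[2])/d[2]
def tri(a,b):
    c1,d1=ray(*a);c2,d2=ray(*b)
    s=np.linalg.lstsq(np.array([d1,-d2]).T,c2-c1,rcond=None)[0]
    p,q=c1+s[0]*d1,c2+s[1]*d2
    return (p+q)/2,np.linalg.norm(p-q)
def T(x,y): return ("top",215+x/4.4,130+y/4.2)
def S(x,y): return ("scene",200+x/3.75,190+y/3.75)
E
cat > m.py <<'E'
from h import *
np.set_printoptions(precision=1,suppress=True)
C=[onz(*T(*c),18)[:2] for c in [(100,70),(527,98),(500,523),(60,490)]]
for c in C: print(c)
print([np.linalg.norm(C[i]-C[i-1]) for i in range(4)])
D=[onz(*S(*c),18)[:2] for c in [(695,258),(455,600),(10,322),(300,48)]]
for c in D: print(' s',c)
C=np.array(C);D=np.array(D);M=(C+D)/2
o=M.mean(0); ex=(M[0]+M[1]-M[2]-M[3]); a=np.arctan2(ex[1],ex[0]); 
ey=(M[0]+M[3]-M[1]-M[2]); a2=np.arctan2(-ey[0],ey[1])
print('origin',o,C.mean(0),D.mean(0),'yaw',a,a2)
a=(a+a2)/2
Rz=np.array([[np.cos(a),-np.sin(a)],[np.sin(a),np.cos(a)]])
B=lambda x,y:o+Rz@[x,y]
print('post',B(0,-60),'pin',B(17,5))
print('pin top meas T',onz(*T(296,240),91),'S',onz(*S(402,208),91))
print('pivot',tri(T(408,270),S(300,270)))
tip=tri(T(457,168),S(364,204));print('tip',tip)
print('nose T',onz(*T(316,497),84),'S',onz(*S(145,112),84))
P=B(0,-60)
for n in (onz(*T(316,497),84),onz(*S(145,112),84)):
    d=Rz.T@(n[:2]-P); print('swing',np.arctan2(-d[0],d[1]),np.linalg.norm(d))
d=Rz.T@(tip[0][:2]-P);print('tip dir',d,np.arctan2(d[0],-d[1]),np.linalg.norm(d))
print('jar T',onz(*T(672,105),75),'tube',onz("top",190,141,130), onz("scene",405,183,130))
E
python3 m.py
```

```text
[754.8 139.8]
[ 735.7 -118.7]
[466.7 -94.6]
[488.4 161.7]
[np.float64(267.2427746062677), np.float64(259.242107194674), np.float64(270.0628307325301), np.float64(257.1531830808892)]
 s [758.4 135.8]
 s [ 736.3 -108.7]
 s [469.5 -96.9]
 s [492.  159.2]
origin [612.7  22.2] [611.4  22.1] [614.   22.4] yaw -0.07581765720298639 -0.08391967240250219
post [607.9 -37.6] pin [630.1  25.8]
pin top meas T [628.   25.2  91. ] S [630.   25.4  91. ]
pivot (array([608.6, -37.3,  95.2]), np.float64(0.49126999434525115))
tip (array([646.9, -55.1, 187.9]), np.float64(0.8560461690588707))
nose T [477.1  15.6  84. ] S [480.5  15.2  84. ]
swing 1.2643843320354926 141.18760108207525
swing 1.2579420116019537 137.90558866213064
tip dir [ 40.3 -14.4] 1.2282776506610968 42.73960724066216
jar T [ 714.4 -194.1   75. ] tube [734.9 249.6 130. ] [732.9 246.7 130. ]
```

```bash
cat > g.py <<'E'
from h import *
from scipy.spatial.transform import Rotation as Ro
np.set_printoptions(precision=1,suppress=True)
o=np.array([612.7,22.2]);a=-.08
Rz=np.array([[np.cos(a),-np.sin(a)],[np.sin(a),np.cos(a)]])
B=lambda x,y:o+Rz@[x,y]
P=B(0,-60)
def finger(s,r=122,g=0):
    u=np.array([-np.sin(s),np.cos(s)]);p=np.array([np.cos(s),np.sin(s)])
    return P+Rz@(r*u-(26.5+g)*p), np.degrees(a+s)
E
python3 - <<'E'
from g import *
from cell import monitor
s=monitor.state();R=Ro.from_quat(s['tool_rot']).as_matrix();print(R)
print('x yaw',np.degrees(np.arctan2(R[1,0],R[0,0])))
print(finger(1.25,122,25))
for k in (1.25,1,.75,.5,.25,0): print(k,finger(k))
print(B(0,-145), B(0,-160))
E
```

```text
[[ 0.3 -0.  -1. ]
 [ 1.  -0.   0.3]
 [-0.  -1.   0. ]]
x yaw 72.30557100702497
(array([475.5, -37.4]), np.float64(67.03606203030631))
1.25 (array([485.2, -14.4]), np.float64(67.03606203030631))
1 (array([494.8,  15.2]), np.float64(52.71211715203574))
0.75 (array([511.4,  41.6]), np.float64(38.38817227376516))
0.5 (array([534.,  63.]), np.float64(24.064227395494576))
0.25 (array([561.1,  78.1]), np.float64(9.740282517223994))
0 (array([591.2,  86.1]), np.float64(-4.583662361046586))
[ 601.1 -122.3] [ 599.9 -137.3]
```

drive_tool(
  increments=[
    [[3, -5.4, 0], [0, 0, -1], 0],
    [[6, -10.8, 0], [0, 0, -2], 0],
    [[9, -16.2, 0], [0, 0, -3], 0],
    [[12, -21.6, 0], [0, 0, -4], 0],
    [[15, -27, 0], [0, 0, -5], 0],
  ],
)

```text
time: 0.72
eef_pos: [309.9, 228.1, 230.8]
tool_rot: [0.589, 0.392, -0.392, -0.588]
wrist_force: [1.4, -0.1, 0.2]
finger_gap: 0.2
```

drive_tool(
  increments=[
    [[3.3, -5.3, 0], [0, 0, 0], 0],
    [[6.6, -10.6, 0], [0, 0, 0], 0],
    [[9.9, -15.9, 0], [0, 0, 0], 0],
    [[13.2, -21.2, -2], [0, 0, 0], 0],
    [[16.5, -26.5, -4], [0, 0, 0], 0],
  ],
)

```text
time: 1.35
eef_pos: [471.9, -32.9, 192.6]
tool_rot: [0.589, 0.392, -0.392, -0.588]
wrist_force: [0.6, 0.5, 0.6]
finger_gap: 0.2
```

drive_tool(
  increments=[
    [[0, 0, -4], [0, 0, 0], 0],
    [[0, 0, -8], [0, 0, 0], 0],
    [[0, 0, -11], [0, 0, 0], 0],
    [[0, 0, -12.0], [0, 0, 0], 0],
    [[0, 0, -12.0], [0, 0, 0], 0],
  ],
)

```text
time: 1.98
eef_pos: [471.7, -32.8, 72.6]
tool_rot: [0.589, 0.391, -0.392, -0.589]
wrist_force: [0.3, 0.5, 0.9]
finger_gap: -0.3
```

```bash
python3 - <<'E'
from cell import monitor, capture
import cv2
for n in ("scene","top"):
    im=capture(n)[:,:,::-1]; im=im[100:400,100:500]; cv2.imwrite(f"pics/{n}1.png",cv2.resize(im,None,fx=2,fy=2))
s=monitor.state();print(s['eef_pos'],s['tool_rot'],s['wrist_force'])
E
```

```text
[472.73102246 -32.95910943  73.67972581] [ 0.58942217  0.39207435 -0.39138648 -0.58794203] [0.23637879 0.99498515 0.33559282]
```

View pics/scene1.png

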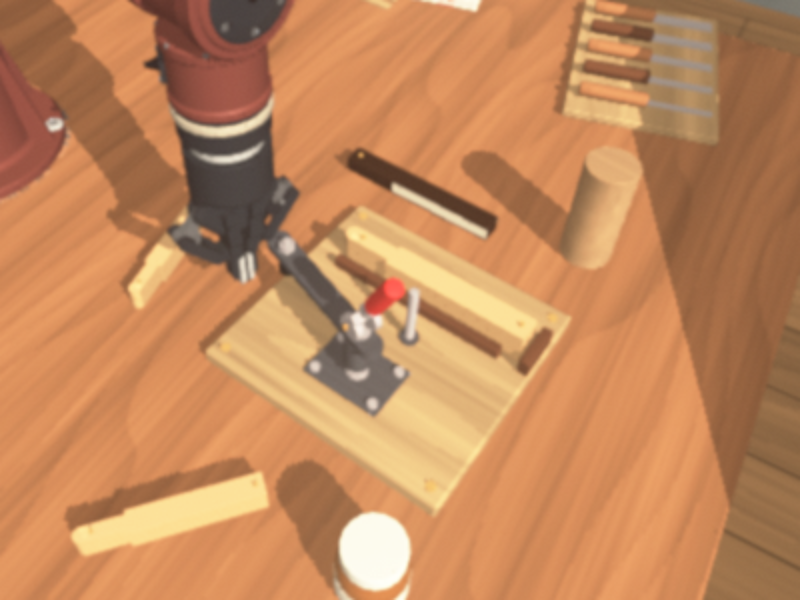

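View pics/top1.png

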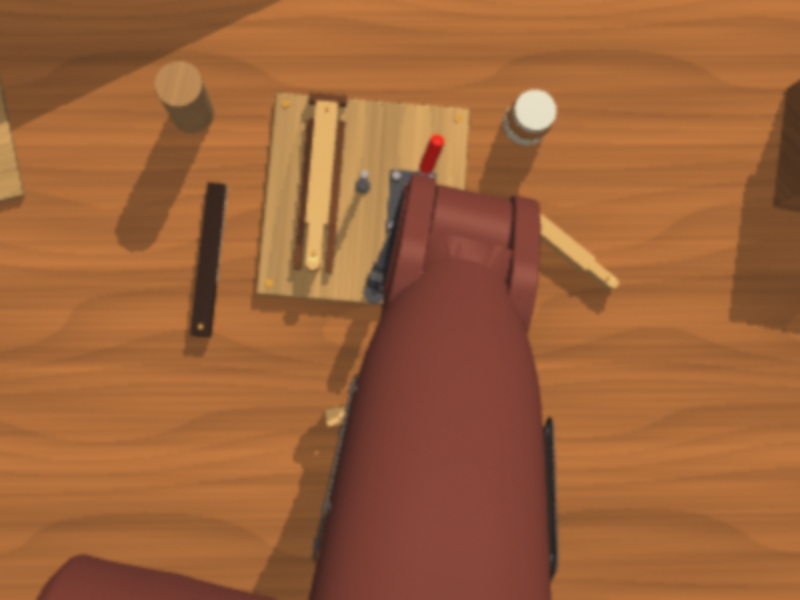

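```bash
python3 - <<'E'
from g import *
for k in np.arange(1.25,-.01,-.125):
    f,y=finger(k); print(round(k,3),(f-[471.8,-32.9])/10,y-67.3)
E
```

```text
1.25 [1.3 1.8] -0.26393796969368566
1.125 [1.7 3.4] -7.425910408828976
1.0 [2.3 4.8] -14.58788284796426
0.875 [3.  6.2] -21.74985528709955
0.75 [4.  7.4] -28.91182772623484
0.625 [5.  8.6] -36.07380016537013
0.5 [6.2 9.6] -43.23577260450542
0.375 [ 7.5 10.4] -50.39774504364071
0.25 [ 8.9 11.1] -57.559717482776
0.125 [10.4 11.6] -64.72168992191129
0.0 [11.9 11.9] -71.88366236104659
```

drive_tool(
  increments=[
    [[1.3, 1.8, -0.3], [0, 0, 0], 0],
    [[1.7, 3.4, -0.3], [0, 0, -7.4], 0],
    [[2.3, 4.8, -0.3], [0, 0, -14.6], 0],
    [[3.0, 6.2, -0.3], [0, 0, -21.8], 0],
    [[4.0, 7.4, -0.3], [0, 0, -28.9], 0],
  ],
)

```text
time: 2.7
eef_pos: [513.3, 41.5, 71.9]
tool_rot: [0.669, 0.232, -0.231, -0.667]
wrist_force: [-1.9, -0.0, -1.2]
finger_gap: 0.1
```

```bash
python3 - <<'E'
from cell import monitor, capture
import cv2
for n in ("scene",):
    im=capture(n)[:,:,::-1]; im=im[100:400,100:500]; cv2.imwrite(f"pics/{n}2.png",cv2.resize(im,None,fx=2,fy=2))
s=monitor.state();print(s['eef_pos'],s['tool_rot'],s['wrist_force'],s['joint_pos'])
E
```

```text
[514.80551878  42.59679949  72.08457964] [ 0.66981118  0.23059564 -0.22825999 -0.66788922] [0.24036161 1.40785523 1.06087829] [-0.05824139  0.4207547  -0.421292    0.72466283 -0.00126354  0.85166935]
```

View pics/scene2.png

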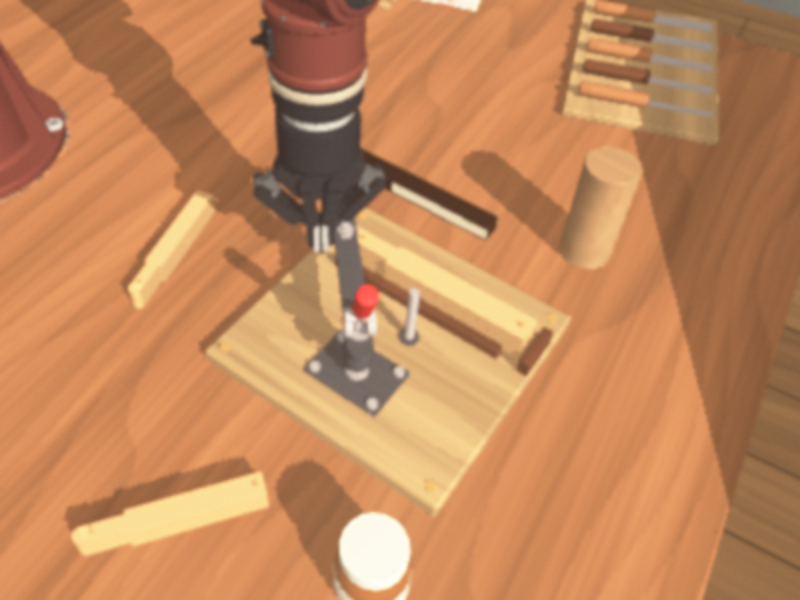

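drive_tool(
  increments=[
    [[0.8, 1.1, -0.2], [0, 0, -7.2], 0],
    [[2.0, 2.1, -0.2], [0, 0, -14.3], 0],
    [[3.2, 2.9, -0.2], [0, 0, -21.5], 0],
    [[4.7, 3.6, -0.2], [0, 0, -28.7], 0],
    [[6.1, 4.1, -0.2], [0, 0, -35.8], 0],
  ],
)

```text
time: 3.38
eef_pos: [576.5, 83.5, 71.1]
tool_rot: [0.708, 0.013, -0.011, -0.706]
wrist_force: [-0.8, -1.7, 0.3]
finger_gap: -0.6
```

drive_tool(
  increments=[
    [[0.5, 0.1, 0], [0, 0, -3.5], 0],
    [[0.9, 0.2, 0], [0, 0, -6], 0],
    [[1.1, 0.2, 0], [0, 0, -7], 0],
  ],
)

```text
time: 3.75
eef_pos: [587.9, 85.5, 72.0]
tool_rot: [0.708, -0.029, 0.032, -0.705]
wrist_force: [-1.3, -0.1, 1.4]
finger_gap: -0.1
```

```bash
python3 - <<'E'
from cell import monitor, capture
import cv2
for n in ("scene","top"):
    im=capture(n)[:,:,::-1]; im=im[100:400,100:500]; cv2.imwrite(f"pics/{n}3.png",cv2.resize(im,None,fx=2,fy=2))
s=monitor.state();print(s['eef_pos'],s['tool_rot'],s['wrist_force'],s['joint_pos'])
E
```

```text
[587.87521959  85.41738671  71.78246752] [ 0.70789159 -0.02923211  0.03210041 -0.70498549] [-1.12140712  0.73560512  0.85105712] [ 0.02366388  0.54605991 -0.20203686  0.8189276  -0.00437236  1.68121682]
```

View pics/scene3.png

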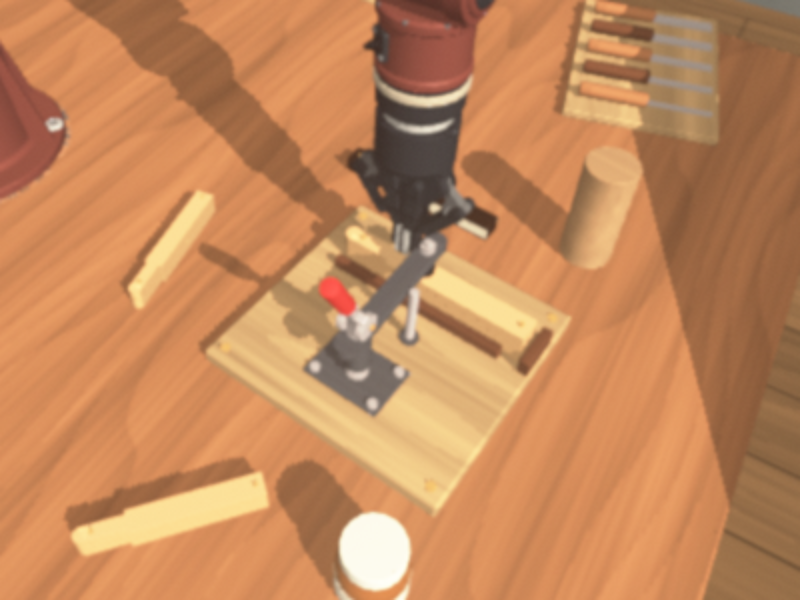

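drive_tool(
  increments=[
    [[0.2, 0, 0], [0, 0, 0], 0],
    [[0.4, 0, 0], [0, 0, 0], 0],
    [[0.4, 0, 0], [0, 0, 0], 0],
  ],
)

```text
time: 4.22
eef_pos: [591.5, 85.4, 71.8]
tool_rot: [0.708, -0.029, 0.032, -0.705]
wrist_force: [-3.6, 0.3, 1.0]
finger_gap: -0.0
```

drive_tool(
  increments=[
    [[0.2, 0, 0], [0, 0, 0], 0],
    [[0.3, 0, 0], [0, 0, 0], 0],
    [[0.3, 0, 0], [0, 0, 0], 0],
  ],
)

```text
time: 4.6
eef_pos: [592.2, 85.5, 71.4]
tool_rot: [0.708, -0.031, 0.03, -0.705]
wrist_force: [-11.4, 1.4, 8.3]
finger_gap: 0.1
```

drive_tool(
  increments=[
    [[-1, 0, 0], [0, 0, 0], 0],
    [[-3, 0, 0.5], [0, 0, 0], 0],
    [[-3.5, 0, 5], [0, 0, 0], 0],
    [[-3.5, 0, 11], [0, 0, 0], 0],
    [[-3.5, -3, 15], [0, 0, 0], 0],
  ],
)

```text
time: 5.22
eef_pos: [558.0, 56.4, 224.4]
tool_rot: [0.708, -0.029, 0.03, -0.705]
wrist_force: [1.1, -1.2, -1.1]
finger_gap: 0.2
```

```bash
python3 - <<'E'
from cell import monitor, capture
import cv2
im=capture("scene")[:,:,::-1]; im=im[190:350,200:390]; cv2.imwrite("pics/scene4.png",cv2.resize(im,None,fx=3.75,fy=3.75,interpolation=3))
im=capture("top")[:,:,::-1]; im=im[130:270,215:395]; cv2.imwrite("pics/top4.png",cv2.resize(im,None,fx=4.4,fy=4.2,interpolation=3))
s=monitor.state();print(s['eef_pos'],s['tool_rot'],s['wrist_force'],s['joint_pos'])
E
```

```text
[559.97574486  53.56444798 226.31085628] [ 0.70825043 -0.02813239  0.03369822 -0.70459515] [ 1.47825925 -0.12310498  0.06337216] [-0.03153579  0.35876301 -0.06917294  1.13505266 -0.00526495  1.62671053]
```

View pics/scene4.png

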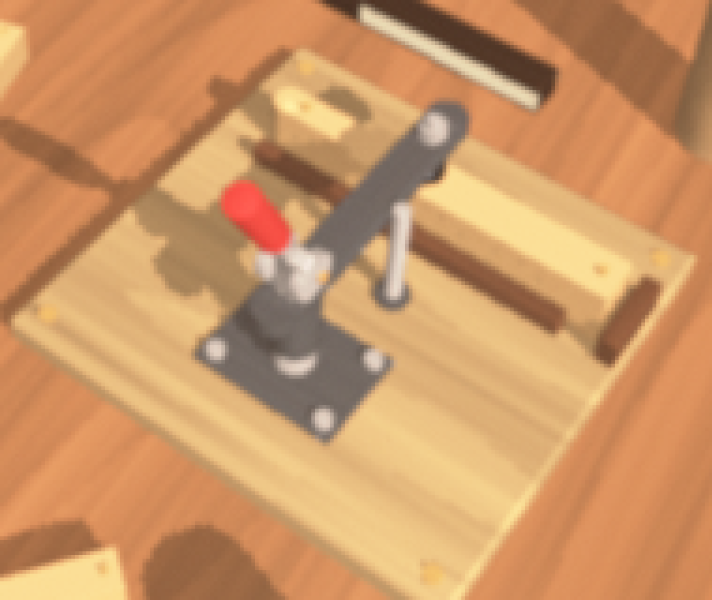

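View pics/top4.png

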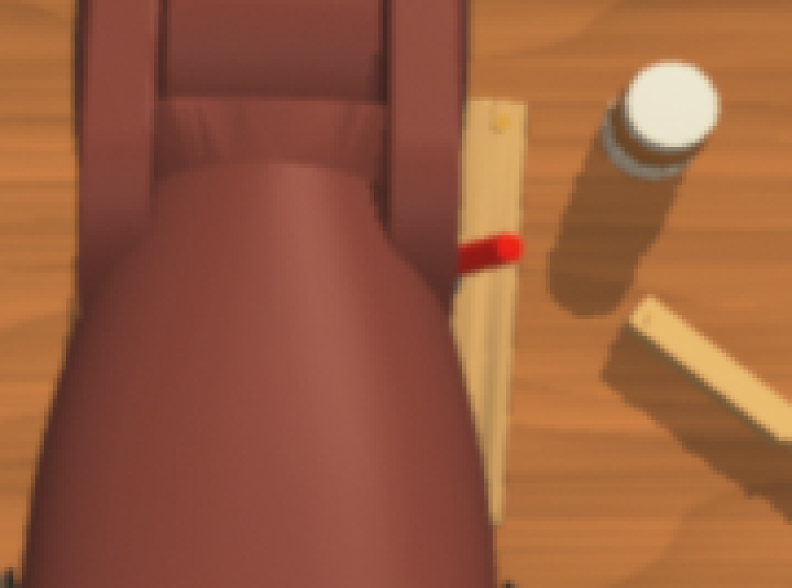

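```bash
python3 - <<'E'
from g import *
tip,e=tri(T(510,247),S(242,203)); print(tip,e)
d=Rz.T@(tip[:2]-P);th=np.arctan2(tip[2]-102,-d[1]);print('board',d,'elev',np.degrees(th),np.hypot(d[1],tip[2]-102))
n=onz(*S(447,117),83); d=Rz.T@(n[:2]-P); print('nose',d,np.linalg.norm(d),'swing',np.arctan2(-d[0],d[1]))
for deg in (60,50,40,30,20,10,0):
    t=np.radians(deg); r=85+10*(60-deg)/60
    y=-r*np.cos(t)+9*np.sin(t); z=102+r*np.sin(t)+9*np.cos(t)
    print(deg,P+Rz@[0,y+11],z)
E
```

```text
[603.2 -81.4 186.9] 1.4820800915558026
board [ -1.2 -44. ] elev 62.58648401448143 95.6429718421268
nose [ -1.1 137.4] 137.4473580790527 swing 0.007644333314343396
60 [606.  -61.2] 180.11215932167727
50 [604.9 -75.3] 174.17560689082362
40 [603.8 -88.3] 165.67397217704843
30 [602.9 -99.9] 154.79422863405995
20 [ 602.1 -109.4] 141.8090800585928
10 [ 601.6 -116.7] 127.07043302602338
0 [ 601.2 -121.3] 111.0
```

drive_tool(
  increments=[
    [[2.3, -4.4, 0], [0, 0, 0], 0],
    [[4.6, -8.8, 0], [0, 0, 0], 0],
    [[4.6, -8.8, -3], [0, 0, 0], 0],
    [[4.6, -8.8, -4.8], [0, 0, 0], 0],
    [[4.6, -8.8, -4.8], [0, 0, 0], 0],
  ],
)

```text
time: 5.95
eef_pos: [604.8, -34.2, 176.4]
tool_rot: [0.708, -0.029, 0.033, -0.705]
wrist_force: [-0.2, -0.6, 1.0]
finger_gap: 0.2
```

```bash
python3 - <<'E'
from cell import monitor, capture
import cv2
im=capture("scene")[:,:,::-1]; im=im[140:350,180:430]; cv2.imwrite("pics/scene5.png",cv2.resize(im,None,fx=2.8,fy=2.8,interpolation=3))
s=monitor.state();print(s['eef_pos'],s['tool_rot'],s['wrist_force'],s['joint_pos'])
E
```

```text
[605.58321339 -34.25014703 177.70258692] [ 0.70821236 -0.02852186  0.03330726 -0.70463635] [ 1.18874169 -0.20984744  0.30422016] [-0.17475434  0.47153879 -0.02481841  1.06706878 -0.00412972  1.483495  ]
```

View pics/scene5.png

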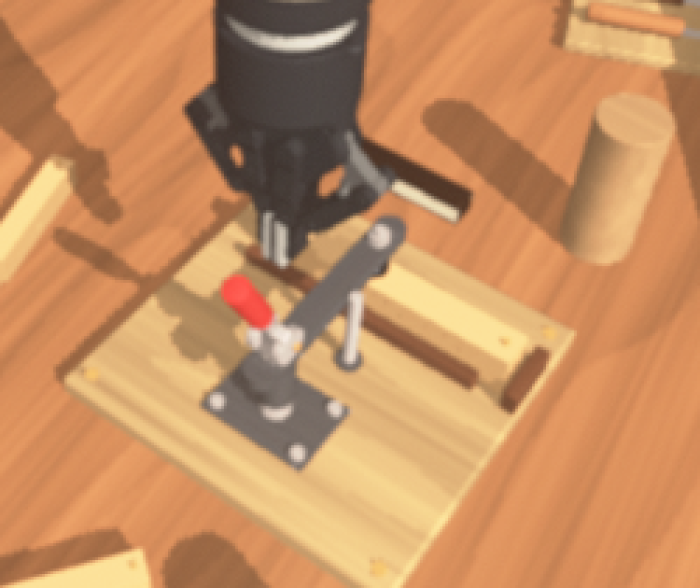

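drive_tool(
  increments=[
    [[0, -1.5, 0.1], [0, 0, 0], 0],
    [[0, -2.7, 0.1], [0, 0, 0], 0],
    [[0, -3.4, -0.1], [0, 0, 0], 0],
    [[-0.1, -4.1, -0.3], [0, 0, 0], 0],
    [[-0.1, -4.8, -0.7], [0, 0, 0], 0],
  ],
)

```text
time: 6.62
eef_pos: [604.4, -82.6, 170.6]
tool_rot: [0.708, -0.029, 0.033, -0.705]
wrist_force: [0.0, 3.0, -0.3]
finger_gap: 0.1
```

drive_tool(
  increments=[
    [[0, -0.6, -0.4], [0, 0, 0], 0],
    [[-0.1, -1.2, -0.9], [0, 0, 0], 0],
    [[-0.1, -1.8, -1.5], [0, 0, 0], 0],
    [[-0.2, -2.3, -2.1], [0, 0, 0], 0],
    [[-0.2, -2.7, -2.8], [0, 0, 0], 0],
  ],
)

```text
time: 7.25
eef_pos: [602.5, -110.1, 142.3]
tool_rot: [0.708, -0.028, 0.033, -0.705]
wrist_force: [-1.4, 1.6, 2.1]
finger_gap: -0.1
```

```bash
python3 - <<'E'
from cell import monitor, capture
import cv2
im=capture("scene")[:,:,::-1]; im=im[140:350,180:430]; cv2.imwrite("pics/scene6.png",cv2.resize(im,None,fx=2.8,fy=2.8,interpolation=3))
s=monitor.state();print(s['eef_pos'],s['tool_rot'],s['wrist_force'],s['joint_pos'])
E
```

```text
[ 602.05535267 -110.41525064  141.29458067] [ 0.70827647 -0.02903092  0.03310617 -0.70456059] [1.17050086 0.36871813 0.90079762] [-0.29882759  0.50876182 -0.06345576  0.99167668 -0.0036322   1.35986028]
```

View pics/scene6.png

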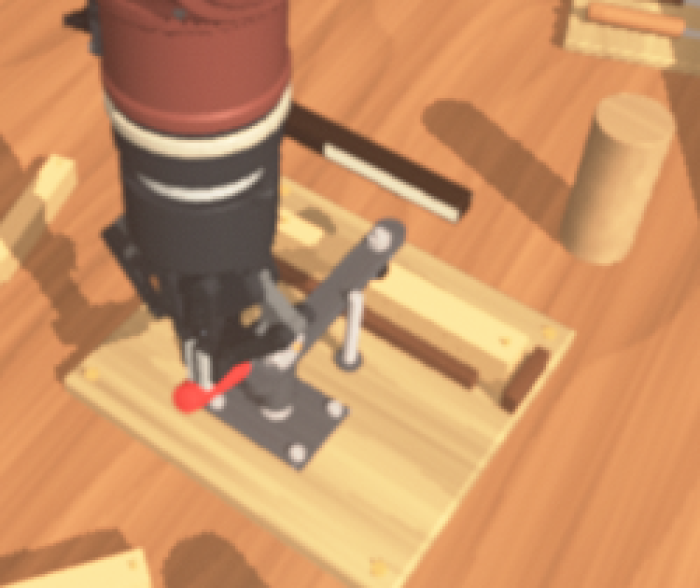

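drive_tool(
  increments=[
    [[0, -0.4, -0.7], [0, 0, 0], 0],
    [[0, -0.7, -1.4], [0, 0, 0], 0],
    [[-0.1, -0.9, -2.1], [0, 0, 0], 0],
    [[-0.1, -1.1, -2.8], [0, 0, 0], 0],
    [[-0.1, -1.1, -2.9], [0, 0, 0], 0],
  ],
)

```text
time: 7.92
eef_pos: [600.9, -121.7, 111.8]
tool_rot: [0.708, -0.029, 0.033, -0.704]
wrist_force: [0.1, 0.3, 2.3]
finger_gap: -0.0
```

drive_tool(
  increments=[
    [[0, 0, -0.2], [0, 0, 0], 0],
    [[0, 0, -0.4], [0, 0, 0], 0],
    [[0, 0, -0.4], [0, 0, 0], 0],
  ],
)

```text
time: 8.3
eef_pos: [601.8, -122.1, 110.1]
tool_rot: [0.709, -0.028, 0.034, -0.704]
wrist_force: [-4.9, 1.3, 18.1]
finger_gap: 0.1
```

drive_tool(
  increments=[
    [[0, 0, 3], [0, 0, 0], 0],
    [[0, 0, 8], [0, 0, 0], 0],
    [[0, 0, 14], [0, 0, 0], 0],
    [[-5, 0, 16], [0, 0, 0], 0],
    [[-10, -2, 16], [0, 0, 0], 0],
  ],
)

```text
time: 8.93
eef_pos: [501.7, -142.1, 271.9]
tool_rot: [0.709, -0.027, 0.034, -0.703]
wrist_force: [0.4, -1.2, 0.4]
finger_gap: -0.0
```

drive_tool(
  increments=[
    [[-2, -6, 0], [0, 0, 0], 0],
    [[-5, -11, 0], [0, 0, 0], 0],
    [[-8, -16, 0], [0, 0, 0], 0],
    [[-10, -20, 0], [0, 0, 0], 0],
    [[-10, -20, 0], [0, 0, 0], 0],
  ],
)

```text
time: 9.55
eef_pos: [400.0, -344.5, 271.6]
tool_rot: [0.71, -0.028, 0.036, -0.703]
wrist_force: [0.4, -0.2, -0.6]
finger_gap: 0.1
```

```bash
python3 - <<'E'
from cell import monitor, capture
import cv2
im=capture("scene")[:,:,::-1];cv2.imwrite("pics/scene7f.png",im); im=im[190:350,200:390]; cv2.imwrite("pics/scene7.png",cv2.resize(im,None,fx=3.75,fy=3.75,interpolation=3))
im=capture("top")[:,:,::-1];cv2.imwrite("pics/top7f.png",im); im=im[130:270,215:395]; cv2.imwrite("pics/top7.png",cv2.resize(im,None,fx=4.4,fy=4.2,interpolation=3))
s=monitor.state();print(s['eef_pos'],s['wrist_force'],s['time'])
E
```

```text
[ 401.32724813 -342.00215934  271.63879167] [-0.39984578 -0.2121308  -0.38400348] 9.65
```

View pics/scene7.png

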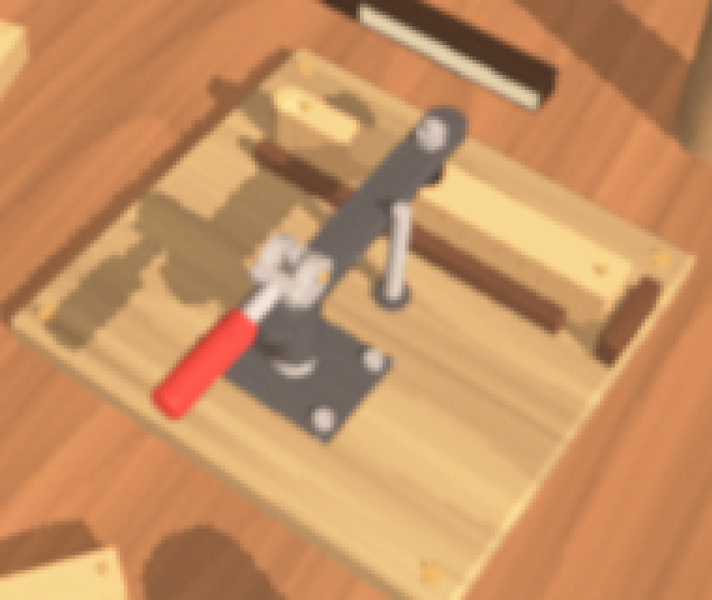

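View pics/top7.png

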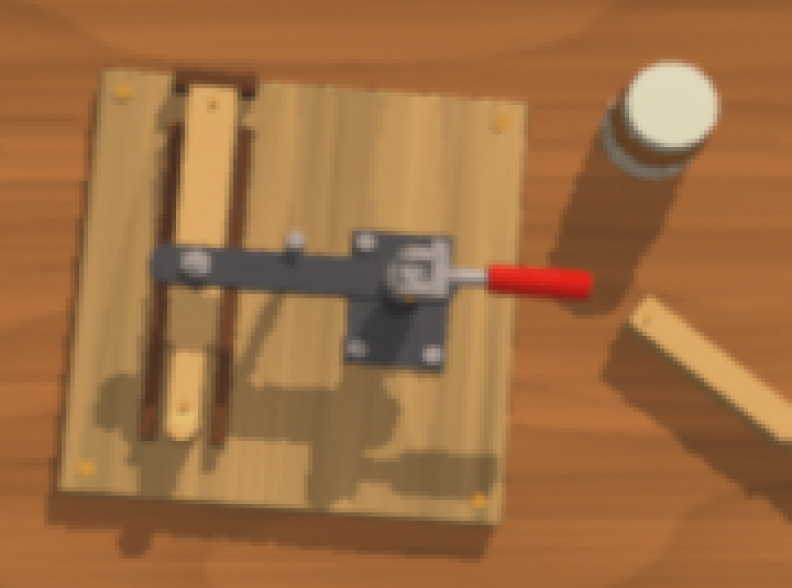

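View pics/top7f.png

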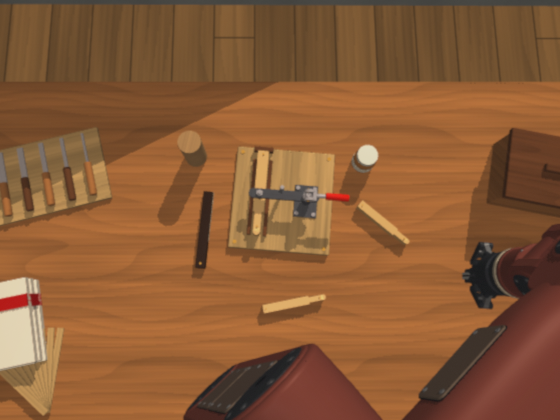

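```bash
python3 - <<'E'
from g import *
tip,e=tri(T(590,285),S(168,404)); d=Rz.T@(tip[:2]-P); print('tip',tip,e,d)
n=onz(*T(153,263),78);d=Rz.T@(n[:2]-P);print('nose',d,np.arctan2(-d[0],d[1]))
h=onz(*T(196,263),83);q=onz(*T(540,281),102);v=Rz.T@(h[:2]-q[:2]);print('strap-lever dir',np.arctan2(-v[0],v[1]))
E
```

```text
tip [ 599.  -136.5  103. ] 3.0598581699783685 [ -0.9 -99.3]
nose [ -2.3 143.8] 0.015706550226588917
strap-lever dir -0.0005024936320671798
```

```bash
python3 - <<'E'
from cell import ticket
print(ticket.close_job())
E
```

```text
the job is handed in; nothing more can be done
None
```

The ribs are clamped and the job is handed in; the clock stood at 9.65 s at the last pictures. With the fingers closed, I pushed the strap round from about 1.25 rad with the outside of a finger. It stopped at the pin, where the force rose to about 11 N. Only then did I push the cam lever down with the fingertips, until it met firm resistance at 18 N, and I moved the arm well clear.

- **Strap:** the last pictures put it at 0.00 to 0.016 rad, against the pin. The two estimates differ by about what the pixels can resolve.
- **Lever:** the tip is 103 mm above the table and 99 mm out from the post, pointing straight away from the nose, so it is level. The two camera rays for this point missed each other by 3 mm.
- **Foot:** its pressure on the ribs was not measured directly. I infer it from the lever being fully down with the strap over the ribs.
- **Other things:** by eye, the ribs, jar, tube and fan are where they were in the first pictures.
- **Skipped steps:** I did not write out the list of look-alikes before the first reach. I also did not describe every picture after viewing it. The close crops did show the jig and its ribs clearly.

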